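# Shift the gear selector on the bench into reverse

### The job

The rebuilt gear selector on the bench has been left in first, in second or somewhere between the two, and its cables are to be set in reverse. Push its lever with your fingertips to neutral, across the gate, and back into reverse, the right-hand slot nearest you with the red mark, until it is fully home, and leave it there. Only push the lever, never pinch it or shove it hard, and leave everything else on the bench where it lies.

Things in the scene. Friction and masses are not known exactly. Their poses are not given: they have to be found in the camera images.
- selector: aluminium gear selector, bolted to the bench on a dark steel plate 250 x 160 mm: it does not move. Origin: on the bench under the middle of its slotted gate. x axis forward, away from the robot, y to the left, z up; turned by up to about 25 degrees. Housing 108 x 104 mm; on top the gate plate, 124 x 112 mm, 132.5 mm above the bench. The lever's pivot is at x = 0, y = 0, z = 30 mm
- knob: black ball, 46 mm across, on top of the selector's steel lever; origin at the ball's centre, 200 mm up the lever from the pivot, so 230 mm above the bench in neutral, middle lane. The lever is 10 mm thick and stands clear of anything between ball and gate plate
- shift (a joint): fore-and-aft angle of the lever: 0 in neutral, positive forward (selector +x), about +0.245 rad fully home in first, third and fifth, about -0.245 rad fully home in second, fourth and reverse (the ball is then 48 mm fore or aft of neutral). About 4 N at the ball moves it against friction; no spring, it stays where it is left; the slot ends are firm stops
- select (a joint): sideways angle of the lever: positive to the left (selector +y), about +0.22 rad in the left lane, 0 in the middle lane, about -0.22 rad in the right lane (the ball is then 43 mm from the middle). Friction as for shift, no spring. It turns only in neutral (shift within about 0.03 rad of 0); elsewhere ribs stop it. It starts in the left lane
- neutral (a point): middle of the gate, selector x = 0, y = 0, z = 130 mm. Here the cross channel, neutral, runs along y (15 mm wide) and joins three lanes along x, 22 mm apart (slots 13 mm wide), parted by ribs with rounded ends. First is forward left, second back left, third forward middle, fourth back middle, fifth forward right, reverse back right; one to five black dots mark the gears
- reverse_home (a point): where the lever's centre line crosses the gate plate when it is fully home in reverse, the back right slot with a red mark: selector x = -25.4 mm, y = -22 mm, z = 130 mm
- screwdriver: screwdriver, red handle, 200 mm long, lying beside the selector; origin under its middle, x along the blade
- wrench: steel combination wrench, 170 mm long, lying beside the selector; origin under its middle, x along it
- grease_tin: round tin with a yellow band, 68 mm across, 55 mm high, standing; origin under its centre
- spare_knob: dark wooden gear knob, 47 mm across, 50 mm high, standing loose on the bench; origin under its centre. Not the knob of the lever
- spray_can: blue spray can, 64 mm across, 190 mm high, standing; origin under its centre
- oil_bottle: white bottle with a red cap, 62 mm across, 170 mm high, standing; origin under its centre
- parts_box: closed cardboard box 110 x 90 x 65 mm; origin under its centre
- gauge: round pressure gauge lying on its back, 68 mm across, 28 mm high, brass stem along its x; origin under its centre

How it is judged:
By the outcome, as a careful person would: the job done as asked, in the order asked, and still so for the second after the job is handed in, with the robot touching nothing.
It also fails if it takes over 51 s, if anything falls off the work surface, if the arm or the gripper's body presses on something with over 40 N, if the wrist force passes 120 N, or if a joint passes its speed limit or range.

### The arm

A 6-joint arm with a two-finger parallel gripper is mounted at the origin on the work surface. World frame = base frame: x ahead of the robot, y to its left, z up, the work surface at z = 0. Lengths are in m, angles in degrees, forces in N, time in s.
With the tool pointing down it reaches from about 0.4 to 0.825 m from the base axis. Payload 7 kg.
Tool frame: the origin (TCP) lies midway between the tips of the shut fingers; the grasp point (between the pads) lies 19 mm behind it; z points along the fingers, y is the line along which they close (so a half turn about z gives the same grasp; the last joint's range is limited). The gripper opens to 88 mm and grips with 3 to 60 N. Pads are 19 mm wide; open, the fingers measure 130 mm over their backs; the gripper's body (78 mm by 193 mm) begins 47 mm behind the grasp point.
Start: joints at [80.85, 20.546, 0.682, 0, -70.136, -16.507], TCP at [0.292, 0.608, 0.227] pointing down, gripper open.
Joint ranges: [-176.03, 176.03], [-82.01, 121.73], [-58.28, 71.71], [-173.87, 95.51], [-174.79, -0.11], [-173.66, 173.66]. Speed limits (degrees/s): [136.94, 136.94, 172.46, 180, 180, 180].

### API

Orientations are given as [roll, pitch, yaw] about the fixed x, y, z axes, in that order (R = Rz(yaw) Ry(pitch) Rx(roll)).
In Python, from plant import r gives the robot as it stands.
- The arm moves only by the tool drive_tool, never from a script. Its argument "commands" is a list of rows, each an object of numbers: "hand": the closure, from 0 (fully open) to 1 (shut); "tx", "ty", "tz": the shift along the world's x, y, z scaled (see below); "turn": the turn about the world's z scaled (see below). A call has 1 to 10 rows; each row is the pose to reach, as a shift and turn from the pose commanded when the call began; what a row does not reach only later rows make up. The controller multiplies each number of a shift by 0.6 m and each number of a turn by 90 degrees. A row lasts 1/10 s, in which the tool goes at most 50 mm and 8.59 degrees, less where a joint would pass 70% of its speed; a pose out of reach is approached as far as the arm can. A call with a number of a shift or a turn outside -1 to 1 is refused whole. A call with a gripper value outside its range is refused whole. The fingers move at their own pace and stop on an object; "grip_force" is the grip in N (left out, the last holds). Time passes only in rows, so rows that repeat a pose let the fingers close. It gives the time, the measured TCP pose, the force, the opening and the grip force at its end, in the units of the state.
- r.get_state(): the state, without advancing time (a new reading comes with each control period).
- r.capture(name): name is "scene" or "top"; returns a dict with "frame" (480x640x3 uint8, red, green, blue), "fx", "fy", "cx", "cy" (pixels), "world_from_camera" (4x4, takes a point from camera to world coordinates). Camera axes: x right, y down, z forward; pixel columns grow to the right and rows downward; lengths in m; the calibration is good to about 2 mm. A picture is of the moment at which its call begins. There is no depth.
- r.close_job(): hands the job in; it is judged then, once.
Trained networks look in the newest picture that a camera, given by its name, has taken for a name from the list of things; names that differ only in an ending like _2 or _b are one class to them, and where a whole thing is asked for, a point or a joint stands for the part that bears it (a point fixed in the world has none). Each returns a list of dicts, best first, with "score" (0 to 1); they miss things now and then, are a little off and sometimes report something else, mostly with a low value. They report only what shows in the picture. A call takes as long as a camera call.
- r.trace(label, camera): "pixels" (480x640 bool, what is visible of it) and "extent" ([left, top, right, bottom] in pixels, round what is visible of it).
The state is a dict: "time_s": time; "joints": joint angles; "qd": joint speeds; "joint_torque": joint torques, N m; "tcp_pos": TCP position; "eef_rot": TCP orientation; "contact_force": force on the tool from outside, world axes, zero at the start; "moment": the same for the moment, N m; "gripper_width": finger opening in m; "gripper_force": force on a finger pad.
Only numpy, scipy, OpenCV 4.12 (cv2) and the standard library are available. Lean on these libraries where they do the work, as an engineer would, in place of code of your own. Each camera call takes 0.05 s, during which the arm holds its last target. There are 200 camera calls.

## Working session

There is one attempt and no reset: what is moved stays moved. The work goes in short steps, Python scripts to look and compute and a tool call to move; the robot and the scene stay as the last step left them, time stands still between calls to the robot, and variables do not carry over. Pictures are saved under pics/ and viewed, at most 10 in all, crops included, and the job is handed in when it is done.

Besides the shell and the picture viewer there is one more tool, called after "Request:" as name(argument=value, ...) on one line, values as JSON. drive_tool: Moves the arm, as the interface text tells. Its arguments: {"type":"object","properties":{"commands":{"type":"array"},"grip_force":{"type":"number"}},"required":["commands"]}

```bash
mkdir -p pics; ls
cat > h.py <<'E'
import numpy as np,cv2
from plant import r
def ray(c,u,v):
    T=np.array(c["world_from_camera"]);d=T[:3,:3]@np.array([(u-c["cx"])/c["fx"],(v-c["cy"])/c["fy"],1]);return T[:3,3],d
def atz(c,u,v,z):
    o,d=ray(c,u,v);return o+d*(z-o[2])/d[2]
def proj(c,p):
    T=np.linalg.inv(np.array(c["world_from_camera"]));q=T[:3,:3]@np.array(p)+T[:3,3];return c["fx"]*q[0]/q[2]+c["cx"],c["fy"]*q[1]/q[2]+c["cy"]
E
python3 - <<'E'
from h import *
s=r.get_state();print(s)
for n in("scene","top"):
    c=r.capture(n);cv2.imwrite(f"pics/{n}0.png",c["frame"][...,::-1]);print(n,c["fx"],np.round(c["world_from_camera"],3).tolist())
    for l in("knob","selector"):
        for d in r.trace(l,n)[:2]:
            m=d["pixels"];v,u=np.nonzero(m);print(l,d["score"],d["extent"],u.mean(),v.mean(),atz(c,u.mean(),v.mean(),.225).round(3))
E
```

```text
pics
{'time_s': 0.0, 'joints': array([ 8.08509174e+01,  2.05912388e+01,  6.34000663e-01, -2.05652353e-02,
       -7.01368800e+01, -1.65080288e+01]), 'qd': array([ 0.05985483, -0.17306971,  0.08312182,  0.03076474, -0.05846981,
        0.02746809]), 'joint_torque': array([-1.11808067e-04, -5.82728577e+01,  2.93045461e+01,  6.99710771e+00,
        6.76569500e-03, -1.66954387e-04]), 'tcp_pos': array([0.29206125, 0.6079931 , 0.22562524]), 'eef_rot': array([ 1.79904268e+02, -8.21053357e-03, -2.56641080e+01]), 'contact_force': array([-0.07297623, -0.12544688, -0.80732254]), 'moment': array([ 0.02121943,  0.02384155, -0.02568691]), 'gripper_force': 0.0, 'gripper_width': 0.08751358288710105}
scene 550.7404340457039 [[0.135, 0.575, -0.807, 1.594], [0.991, -0.079, 0.11, -0.133], [-0.0, -0.815, -0.58, 0.888], [0.0, 0.0, 0.0, 1.0]]
knob 0.54 [364.4, 186.0, 387.5, 204.8] 375.39384615384614 195.73846153846154 [0.545 0.166 0.225]
selector 0.79 [297.7, 186.8, 398.8, 308.2] 349.62510418403065 253.2467077846308 [0.75  0.065 0.225]
selector 0.31 [274.8, 265.8, 320.3, 309.0] 294.246963562753 285.5587044534413 [ 0.832 -0.055  0.225]
top 538.7349427079657 [[-0.004, -0.998, 0.067, 0.467], [-0.999, 0.007, 0.031, -0.021], [-0.032, -0.067, -0.997, 1.329], [0.0, 0.0, 0.0, 1.0]]
knob 0.88 [237.0, 234.4, 259.5, 256.7] 248.0217983651226 245.275204359673 [0.542 0.162 0.225]
knob 0.34 [217.2, 254.6, 253.7, 325.4] 241.5820224719101 302.1011235955056 [0.425 0.175 0.225]
selector 0.9 [237.3, 199.6, 334.8, 320.6] 284.17280071813286 259.6983842010772 [0.512 0.087 0.225]
```

Run:
```python
import cv2
a=cv2.imread("pics/top0.png");b=cv2.imread("pics/scene0.png")
cv2.imwrite("pics/t1.png",cv2.resize(a[170:350,180:420],(800,600),interpolation=cv2.INTER_CUBIC))
```

```text
(no output)
```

View pics/t1.png

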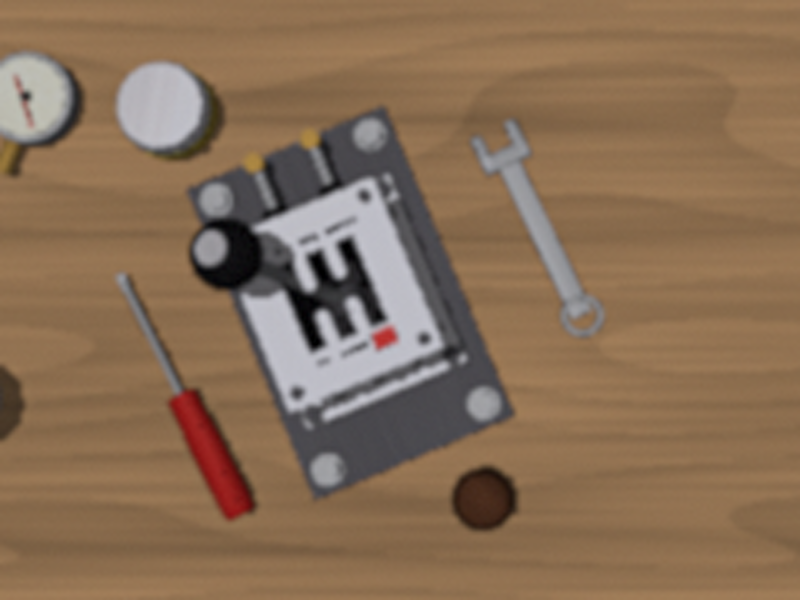

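View pics/scene0.png

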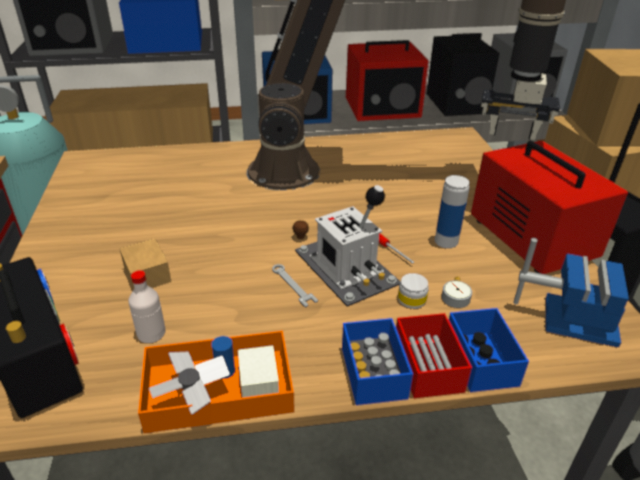

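The top view shows the selector turned about 23° to the left and the knob at forward left, near crop (226,255). The red mark is at crop (385,338), the spare knob at (485,498), the screwdriver to the left and the wrench to the right. Next I'll fit the gate plate.

Run:
```python
from h import *
from scipy.optimize import minimize
c=r.capture("top");f=c["frame"]
hsv=cv2.cvtColor(f,cv2.COLOR_RGB2HSV)
sel=r.trace("selector","top")[0]["pixels"];k=r.trace("knob","top")[0]["pixels"]
w=((hsv[...,1]<45)&(hsv[...,2]>150))
kd=cv2.dilate(k.astype(np.uint8),np.ones((9,9)))>0
v0=slice(190,330);u0=slice(220,350)
W=w.astype(np.uint8);W=cv2.morphologyEx(W,cv2.MORPH_CLOSE,np.ones((11,11)))
n,L,st,ce=cv2.connectedComponentsWithStats(W);i=max(range(1,n),key=lambda i:st[i,4]*(220<ce[i][0]<340 and 190<ce[i][1]<330));W=L==i
print("white",st[i],ce[i])
def poly(p):
    C,S=np.cos(p[2]),np.sin(p[2]);return [proj(c,(p[0]+C*a-S*b,p[1]+S*a+C*b,.1325)) for a,b in((.062,.056),(.062,-.056),(-.062,-.056),(-.062,.056))]
def cost(p):
    m=np.zeros((480,640),np.uint8);cv2.fillConvexPoly(m,np.round(np.array(poly(p))*64).astype(np.int32),1,cv2.LINE_AA,6)
    return ((m>0)^W)[~kd].sum()
best=min((minimize(cost,[.51+dx,.08+dy,np.radians(a)],method="Nelder-Mead",options=dict(initial_simplex=[[.51+dx,.08+dy,np.radians(a)],[.52+dx,.08+dy,np.radians(a)],[.51+dx,.09+dy,np.radians(a)],[.51+dx,.08+dy,np.radians(a+4)]])) for dx in(-.01,0,.01) for dy in(-.01,0,.01) for a in(18,23)),key=lambda q:q.fun)
p=best.x;print(p,np.degrees(p[2]),best.fun,W.sum())
R=np.array([[np.cos(p[2]),-np.sin(p[2])],[np.sin(p[2]),np.cos(p[2])]])
v,u=np.nonzero(k);ku,kv=u.mean(),v.mean()
for z in(.22,.225):print("knob sel",R.T@(atz(c,ku,kv,z)[:2]-p[:2]))
red=((hsv[...,0]<8)|(hsv[...,0]>172))&(hsv[...,1]>130)&sel;v,u=np.nonzero(red);print("red",len(u),R.T@(atz(c,u.mean(),v.mean(),.1325)[:2]-p[:2]))
for px in((327,470),(216,198),(370,133),(484,403)):print("bolt",R.T@(atz(c,180+.3*px[0],170+.3*px[1],.014)[:2]-p[:2]))
W2=lambda a,b,z:(np.r_[p[:2]+R@[a,b],z])
g=f.copy()
for a in(-.0254,0,.0254):
    for b in(-.022,0,.022):
        q=proj(c,W2(a,b,.1325));g[int(round(q[1])),int(round(q[0]))]=[0,255,0]
cv2.polylines(g,[np.round(np.array(poly(p))).astype(np.int32)],True,(255,0,255))
cv2.imwrite("pics/t2.png",cv2.resize(g[190:310,220:380][...,::-1],(800,600),interpolation=cv2.INTER_NEAREST))
# shift hypotheses
for s in np.linspace(-.245,.245,9):
    for se in(.22,):
        a,b=.2*np.sin(s)*np.cos(0),.2*np.cos(s)*np.sin(se)
        print(round(s,3),np.round(np.array(proj(c,W2(a,b,.03+.2*np.cos(s)*np.cos(se))))-[ku,kv],1))
```

```text
white [ 253  224   66   72 2774] [283.47837058 261.67303533]
[0.51182983 0.10375207 0.36187805] 20.734084895661343 363.0 2774
knob sel [0.04812696 0.04508851]
knob sel [0.0475215 0.0444287]
red 21 [-0.03099538 -0.02206597]
bolt [-0.10207493  0.05870894]
bolt [0.11423353 0.0649903 ]
bolt [ 0.1181474  -0.05851021]
bolt [-0.09757543 -0.06586237]
-0.245 [17.6 43.2]
-0.184 [15.2 37.9]
-0.122 [12.8 32.4]
-0.061 [10.5 26.9]
0.0 [ 8.4 21.4]
0.061 [ 6.4 15.8]
0.122 [ 4.5 10.3]
0.184 [2.8 4.8]
0.245 [ 1.2 -0.6]
```

View pics/t2.png

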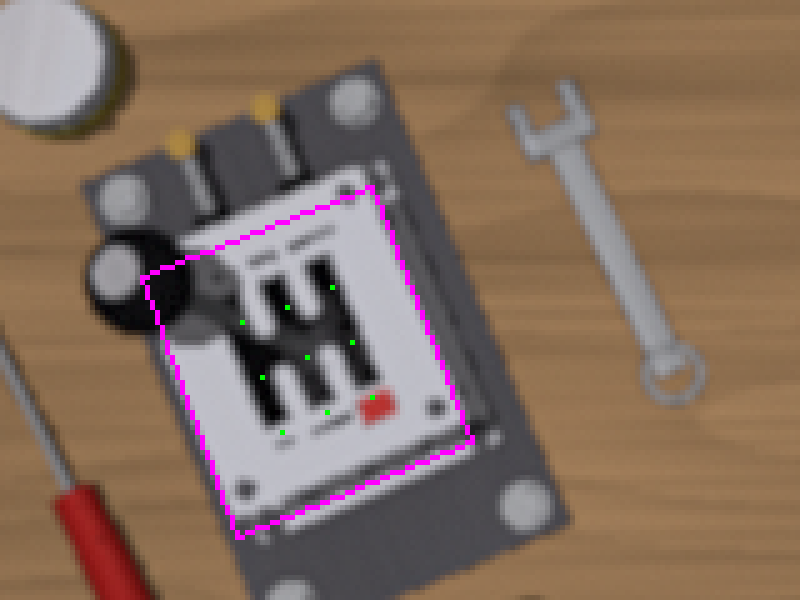

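Request:
drive_tool(commands=[{"hand": 1, "tx": 0, "ty": 0, "tz": 0.08, "turn": 0}, {"hand": 1, "tx": 0.5, "ty": -0.708, "tz": 0.13, "turn": 0.536}, {"hand": 1, "tx": 0.5, "ty": -0.708, "tz": 0.13, "turn": 0.536}, {"hand": 1, "tx": 0.5, "ty": -0.708, "tz": 0.13, "turn": 0.536}, {"hand": 1, "tx": 0.5, "ty": -0.708, "tz": 0.13, "turn": 0.536}, {"hand": 1, "tx": 0.5, "ty": -0.708, "tz": 0.13, "turn": 0.536}, {"hand": 1, "tx": 0.5, "ty": -0.708, "tz": 0.13, "turn": 0.536}, {"hand": 1, "tx": 0.5, "ty": -0.708, "tz": 0.13, "turn": 0.536}, {"hand": 1, "tx": 0.5, "ty": -0.708, "tz": 0.13, "turn": 0.536}, {"hand": 1, "tx": 0.5, "ty": -0.708, "tz": 0.13, "turn": 0.536}], grip_force=10)

```text
time_s: 1.45
tcp_pos: [0.551, 0.2414, 0.3009]
eef_rot: [-180.0, -0.0, 22.6]
contact_force: [1.5, 1.0, -0.0]
gripper_width: 0.0132
gripper_force: 0.0
```

Request:
drive_tool(commands=[{"hand": 1, "tx": 0.058, "ty": -0.082, "tz": 0, "turn": 0}, {"hand": 1, "tx": 0.058, "ty": -0.082, "tz": 0, "turn": 0}, {"hand": 1, "tx": 0.058, "ty": -0.082, "tz": 0, "turn": 0}, {"hand": 1, "tx": 0.058, "ty": -0.082, "tz": 0, "turn": 0}])

```text
time_s: 1.85
tcp_pos: [0.5848, 0.1941, 0.3002]
eef_rot: [-180.0, 0.0, 22.6]
contact_force: [-0.3, -0.1, 0.1]
gripper_width: 0.0005
gripper_force: 0.0
```

Request:
drive_tool(commands=[{"hand": 1, "tx": 0.008, "ty": -0.018, "tz": -0.05, "turn": 0}, {"hand": 1, "tx": 0.008, "ty": -0.018, "tz": -0.12, "turn": 0}, {"hand": 1, "tx": 0.008, "ty": -0.018, "tz": -0.158, "turn": 0}, {"hand": 1, "tx": 0.008, "ty": -0.018, "tz": -0.158, "turn": 0}, {"hand": 1, "tx": 0.008, "ty": -0.018, "tz": -0.158, "turn": 0}])

```text
time_s: 2.35
tcp_pos: [0.5898, 0.1844, 0.2065]
eef_rot: [180.0, -0.0, 22.7]
contact_force: [-0.3, -0.3, 0.9]
gripper_width: 0.0005
gripper_force: 0.0
```

```bash
cat >> h.py <<'E'
C=np.array([.5196,.1066]);A=np.radians(22.6);RS=np.array([[np.cos(A),-np.sin(A)],[np.sin(A),np.cos(A)]])
def rep(name=None):
    s=r.get_state();print(round(s["time_s"],2),"tcp sel",(RS.T@(s["tcp_pos"][:2]-C)).round(4),"z",s["tcp_pos"][2].round(4),"F sel",(RS.T@s["contact_force"][:2]).round(1),s["contact_force"][2].round(1))
    for n in ("top","scene"):
        c=r.capture(n)
        if name:cv2.imwrite(f"pics/{name}_{n}.png",c["frame"][...,::-1])
        for d in r.trace("knob",n)[:1]:
            v,u=np.nonzero(d["pixels"]);print(n,d["score"],d["extent"],"knob sel",(RS.T@(atz(c,u.mean(),v.mean(),.224)[:2]-C)).round(4))
E
python3 -c "
from h import *
rep('a')
c=cv2.imread('pics/a_scene.png');cv2.imwrite('pics/a1.png',cv2.resize(c[120:320,240:500],(780,600),interpolation=2))"
```

```text
2.35 tcp sel [0.0947 0.0448] z 0.2065 F sel [-0.4 -0.1] 0.9
top 0.86 [234.1, 234.1, 257.7, 259.4] knob sel [0.0418 0.0431]
```

View pics/a1.png

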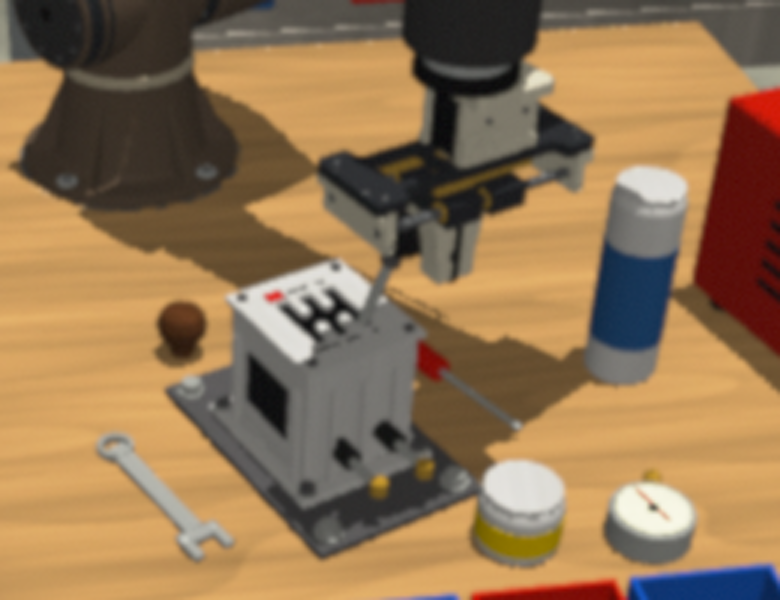

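Request:
drive_tool(commands=[{"hand": 1, "tx": -0.0077, "ty": -0.0032}, {"hand": 1, "tx": -0.0154, "ty": -0.0064}, {"hand": 1, "tx": -0.0231, "ty": -0.0096}, {"hand": 1, "tx": -0.0308, "ty": -0.0128}, {"hand": 1, "tx": -0.0385, "ty": -0.016}, {"hand": 1, "tx": -0.0462, "ty": -0.0192}, {"hand": 1, "tx": -0.0539, "ty": -0.0224}, {"hand": 1, "tx": -0.0616, "ty": -0.0256}, {"hand": 1, "tx": -0.0693, "ty": -0.0288}, {"hand": 1, "tx": -0.0693, "ty": -0.0288}])

```text
invalid input
```

```bash
python3 -c "
from h import *
rep('b')"
```

```text
2.55 tcp sel [0.0952 0.0443] z 0.2075 F sel [ 0.5 -0.5] 0.3
top 0.57 [234.3, 233.3, 259.8, 258.7] knob sel [0.0421 0.0434]
```

All fields are required in each row, so I'll resend with them filled in.

Request:
drive_tool(commands=[{"hand": 1, "tx": -0.0077, "ty": -0.0032, "tz": 0, "turn": 0}, {"hand": 1, "tx": -0.0154, "ty": -0.0064, "tz": 0, "turn": 0}, {"hand": 1, "tx": -0.0231, "ty": -0.0096, "tz": 0, "turn": 0}, {"hand": 1, "tx": -0.0308, "ty": -0.0128, "tz": 0, "turn": 0}, {"hand": 1, "tx": -0.0385, "ty": -0.016, "tz": 0, "turn": 0}, {"hand": 1, "tx": -0.0462, "ty": -0.0192, "tz": 0, "turn": 0}, {"hand": 1, "tx": -0.0539, "ty": -0.0224, "tz": 0, "turn": 0}, {"hand": 1, "tx": -0.0616, "ty": -0.0256, "tz": 0, "turn": 0}, {"hand": 1, "tx": -0.0693, "ty": -0.0288, "tz": 0, "turn": 0}, {"hand": 1, "tx": -0.0693, "ty": -0.0288, "tz": 0, "turn": 0}])

```text
time_s: 3.75
tcp_pos: [0.5493, 0.1668, 0.2072]
eef_rot: [-180.0, -0.3, 22.6]
contact_force: [4.5, 3.5, 4.1]
gripper_width: 0.0004
gripper_force: 2.5
```

```bash
python3 -c "
from h import *
rep('b')"
```

```text
3.75 tcp sel [0.0506 0.0441] z 0.2072 F sel [5.5 1.5] 4.1
top 0.48 [243.8, 257.1, 259.6, 268.4] knob sel [0.0082 0.0439]
scene 0.64 [356.4, 187.3, 366.6, 224.0] knob sel [0.06   0.0012]
```

Request:
drive_tool(commands=[{"hand": 1, "tx": -0.0062, "ty": -0.0026, "tz": 0, "turn": 0}, {"hand": 1, "tx": -0.0123, "ty": -0.0051, "tz": 0, "turn": 0}, {"hand": 1, "tx": -0.0185, "ty": -0.0077, "tz": 0, "turn": 0}, {"hand": 1, "tx": -0.0185, "ty": -0.0077, "tz": 0, "turn": 0}, {"hand": 1, "tx": -0.0185, "ty": -0.0077, "tz": 0, "turn": 0}])

```text
time_s: 4.45
tcp_pos: [0.5371, 0.1613, 0.2055]
eef_rot: [180.0, 0.0, 22.6]
contact_force: [3.2, 3.5, 2.9]
gripper_width: -0.0001
gripper_force: 1.9
```

```bash
python3 -c "
from h import *
rep('c')
a=cv2.imread('pics/c_scene.png')[150:300,270:430];b=cv2.imread('pics/c_top.png')[200:320,200:340]
cv2.imwrite('pics/c1.png',np.hstack([cv2.resize(a,(420,394),interpolation=2),cv2.resize(b,(380,394),interpolation=2)]))"
```

```text
4.45 tcp sel [0.0372 0.0438] z 0.2055 F sel [4.3 2. ] 2.9
top 0.61 [242.1, 258.3, 267.4, 273.0] knob sel [-0.0047  0.0453]
scene 0.64 [355.9, 186.9, 367.6, 197.3] knob sel [0.0097 0.0308]
```

View pics/c1.png

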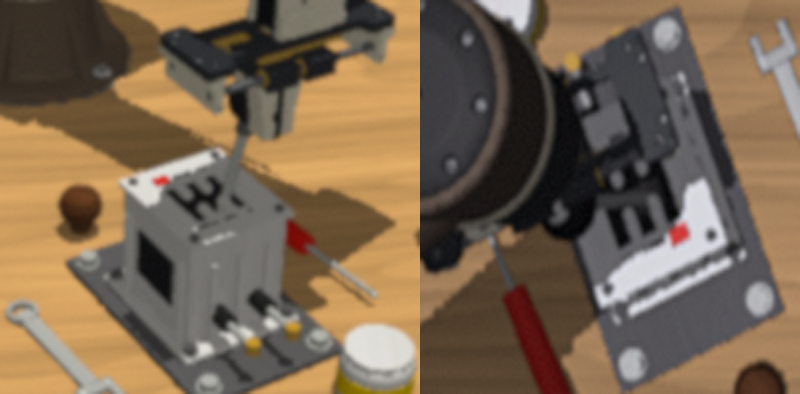

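```bash
python3 -c "
from h import *
c=r.capture('top')
for d in r.trace('knob','top')[:2]:print(d['score'],d['extent'])
for x in(-.005,0,.005,.01,.0418):
  p=C+RS@[x,.0436];u,v=proj(c,[*p,.224]);print(x,u,v,'bottom',v+.023*c['fy']/1.115)
a=c['frame'][255:300,230:290];print(cv2.cvtColor(a,cv2.COLOR_RGB2GRAY)[::1,int(u)-230+8:int(u)-230+24:4].T.tolist())
"
```

```text
0.63 [249.4, 259.9, 267.1, 276.2]
-0.005 256.15494968558346 266.4950370354225 bottom 277.60795513612493
0 255.2341982486709 264.25838059715227 bottom 275.3712986978547
0.005 254.3140628742256 262.0232206757795 bottom 273.1361387764819
0.01 253.39454294415566 259.7895557698576 bottom 270.90247387056
0.0418 247.560760354541 245.61833988527158 bottom 256.731257985974
[[19, 20, 23, 22, 23, 24, 20, 16, 15, 23, 21, 13, 10, 8, 11, 10, 9, 10, 37, 53, 64, 66, 68, 72, 71, 70, 66, 66, 66, 67, 70, 71, 72, 70, 68, 63, 63, 65, 68, 69, 67, 67, 68, 72, 70], [22, 22, 22, 23, 21, 16, 13, 12, 7, 9, 11, 3, 9, 8, 7, 16, 47, 81, 98, 93, 82, 69, 59, 52, 44, 39, 41, 45, 51, 61, 64, 66, 72, 70, 69, 65, 65, 67, 70, 68, 68, 67, 68, 70, 70], [23, 22, 22, 21, 14, 11, 10, 2, 11, 16, 27, 35, 51, 72, 90, 99, 101, 100, 101, 100, 102, 102, 103, 104, 104, 103, 103, 100, 96, 91, 80, 68, 69, 63, 49, 41, 39, 43, 52, 60, 57, 60, 73, 99, 124], [39, 29, 17, 25, 44, 56, 56, 58, 69, 86, 96, 100, 101, 101, 100, 100, 100, 100, 100, 100, 99, 99, 99, 102, 101, 102, 103, 102, 103, 106, 112, 132, 141, 144, 178, 211, 219, 201, 147, 84, 72, 83, 84, 85, 86]]
```

Request:
drive_tool(commands=[{"hand": 1, "tx": -0.0035, "ty": -0.0015, "tz": 0, "turn": 0}, {"hand": 1, "tx": -0.0069, "ty": -0.0029, "tz": 0, "turn": 0}, {"hand": 1, "tx": -0.0069, "ty": -0.0029, "tz": 0, "turn": 0}, {"hand": 1, "tx": -0.0069, "ty": -0.0029, "tz": 0, "turn": 0}, {"hand": 1, "tx": 0.015, "ty": 0.006, "tz": 0, "turn": 0}, {"hand": 1, "tx": 0.038, "ty": 0.016, "tz": 0, "turn": 0}, {"hand": 1, "tx": 0.038, "ty": 0.016, "tz": 0, "turn": 0}])

```text
time_s: 5.45
tcp_pos: [0.5604, 0.1707, 0.204]
eef_rot: [180.0, 0.2, 22.6]
contact_force: [0.1, 0.1, -0.0]
gripper_width: 0.0006
gripper_force: 0.0
```

```bash
python3 -c "
from h import *
rep('d')"
```

```text
5.45 tcp sel [0.0623 0.0435] z 0.204 F sel [0.1 0.1] -0.0
top 0.93 [241.7, 255.0, 265.9, 275.4] knob sel [0.0021 0.0443]
scene 0.52 [359.7, 186.1, 373.1, 199.5] knob sel [0.0206 0.0368]
```

Request:
drive_tool(commands=[{"hand": 1, "tx": -0.023, "ty": 0.055, "tz": 0, "turn": 0}, {"hand": 1, "tx": -0.046, "ty": 0.11, "tz": 0, "turn": 0}, {"hand": 1, "tx": -0.046, "ty": 0.11, "tz": 0, "turn": 0}, {"hand": 1, "tx": -0.046, "ty": 0.11, "tz": 0, "turn": 0}, {"hand": 1, "tx": -0.095, "ty": 0.09, "tz": 0, "turn": 0}, {"hand": 1, "tx": -0.142, "ty": 0.07, "tz": 0, "turn": 0}, {"hand": 1, "tx": -0.142, "ty": 0.07, "tz": 0, "turn": 0}, {"hand": 1, "tx": -0.142, "ty": 0.07, "tz": 0, "turn": 0}])

```text
time_s: 6.45
tcp_pos: [0.4747, 0.2121, 0.2062]
eef_rot: [-180.0, -0.1, 22.6]
contact_force: [0.6, 0.1, 1.0]
gripper_width: 0.0006
gripper_force: 0.0
```

```bash
python3 -c "
from h import *
rep('e')"
```

```text
6.45 tcp sel [-0.0009  0.1147] z 0.2062 F sel [ 0.7 -0.1] 1.0
top 0.53 [241.4, 257.2, 266.5, 273.4] knob sel [0.0029 0.0561]
scene 0.73 [356.9, 177.5, 379.4, 197.9] knob sel [0.0002 0.0491]
```

Request:
drive_tool(commands=[{"hand": 1, "tx": 0.0045, "ty": -0.0108, "tz": 0, "turn": 0}, {"hand": 1, "tx": 0.009, "ty": -0.0215, "tz": 0, "turn": 0}, {"hand": 1, "tx": 0.0134, "ty": -0.0323, "tz": 0, "turn": 0}, {"hand": 1, "tx": 0.0179, "ty": -0.0431, "tz": 0, "turn": 0}, {"hand": 1, "tx": 0.0224, "ty": -0.0539, "tz": 0, "turn": 0}, {"hand": 1, "tx": 0.0269, "ty": -0.0646, "tz": 0, "turn": 0}, {"hand": 1, "tx": 0.0314, "ty": -0.0754, "tz": 0, "turn": 0}, {"hand": 1, "tx": 0.0358, "ty": -0.0862, "tz": 0, "turn": 0}, {"hand": 1, "tx": 0.0403, "ty": -0.097, "tz": 0, "turn": 0}, {"hand": 1, "tx": 0.0403, "ty": -0.097, "tz": 0, "turn": 0}])

```text
time_s: 7.65
tcp_pos: [0.5001, 0.155, 0.2067]
eef_rot: [-179.9, -0.2, 22.6]
contact_force: [-1.2, 4.6, 6.0]
gripper_width: 0.0007
gripper_force: 2.7
```

```bash
python3 -c "
from h import *
rep('f')
a=cv2.imread('pics/f_scene.png')[150:300,270:430];b=cv2.imread('pics/f_top.png')[200:320,200:340]
cv2.imwrite('pics/f1.png',np.hstack([cv2.resize(a,(420,394),interpolation=2),cv2.resize(b,(380,394),interpolation=2)]))"
```

```text
7.65 tcp sel [0.0006 0.0522] z 0.2067 F sel [0.7 4.7] 6.0
top 0.57 [263.6, 247.6, 280.7, 268.4] knob sel [0.0054 0.0074]
scene 0.86 [343.4, 180.9, 370.1, 198.7] knob sel [-0.0058  0.0239]
```

View pics/f1.png

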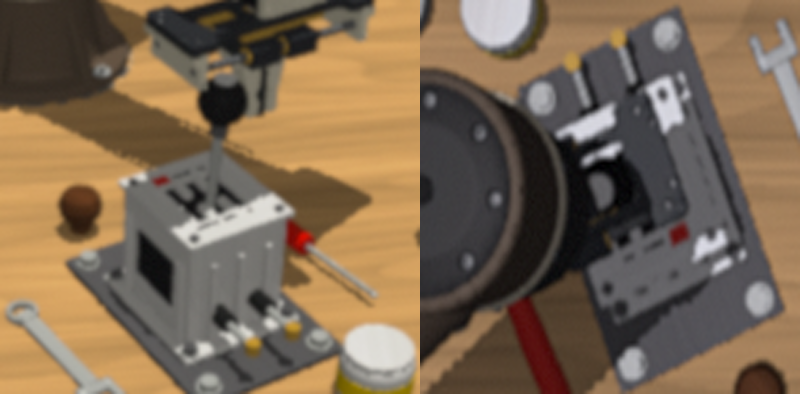

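Request:
drive_tool(commands=[{"hand": 1, "tx": 0.0045, "ty": -0.0108, "tz": 0, "turn": 0}, {"hand": 1, "tx": 0.009, "ty": -0.0215, "tz": 0, "turn": 0}, {"hand": 1, "tx": 0.0134, "ty": -0.0323, "tz": 0, "turn": 0}, {"hand": 1, "tx": 0.0179, "ty": -0.0431, "tz": 0, "turn": 0}, {"hand": 1, "tx": 0.0224, "ty": -0.0539, "tz": 0, "turn": 0}, {"hand": 1, "tx": 0.0256, "ty": -0.0615, "tz": 0, "turn": 0}, {"hand": 1, "tx": 0.0256, "ty": -0.0615, "tz": 0, "turn": 0}])

```text
time_s: 8.55
tcp_pos: [0.5149, 0.1177, 0.2061]
eef_rot: [-180.0, -0.1, 22.6]
contact_force: [-0.0, 2.9, 4.1]
gripper_width: 0.0003
gripper_force: 1.9
```

```bash
python3 -c "
from h import *
rep('g')
c=r.capture('top')
for y in(-.03,-.036,-.0436):
  p=C+RS@[0,y];u,v=proj(c,[*p,.225]);print(y,u,v,'right',u+.023*c['fx']/1.115)
c=r.capture('scene')
for y in(-.03,-.036,-.0436):
  p=C+RS@[0,y];print(y,proj(c,[*p,.225]))
"
```

```text
8.55 tcp sel [-0.0001  0.012 ] z 0.2061 F sel [1.1 2.7] 4.1
top 0.77 [281.3, 243.0, 297.9, 256.3] knob sel [ 0.0035 -0.0346]
scene 0.87 [328.2, 185.2, 353.0, 201.8] knob sel [-0.0061 -0.0192]
-0.03 288.08928233805227 250.31794943222178 right 299.2022004387547
-0.036 290.7742404998292 249.18251686495498 right 301.8871586005316
-0.0436 294.1753070619993 247.7442517206019 right 305.28822516270174
-0.03 (np.float64(337.1048818070512), np.float64(195.21094468398408))
-0.036 (np.float64(334.90413427006257), np.float64(195.90417337314088))
-0.0436 (np.float64(332.10413137898644), np.float64(196.78616565130648))
```

Request:
drive_tool(commands=[{"hand": 1, "tx": 0.0026, "ty": -0.0062, "tz": 0, "turn": 0}, {"hand": 1, "tx": 0.0051, "ty": -0.0123, "tz": 0, "turn": 0}, {"hand": 1, "tx": 0.0077, "ty": -0.0185, "tz": 0, "turn": 0}, {"hand": 1, "tx": 0.009, "ty": -0.0215, "tz": 0, "turn": 0}, {"hand": 1, "tx": 0.009, "ty": -0.0215, "tz": 0, "turn": 0}, {"hand": 1, "tx": 0.009, "ty": -0.0215, "tz": 0, "turn": 0}])

```text
time_s: 9.45
tcp_pos: [0.5195, 0.1047, 0.2052]
eef_rot: [180.0, 0.0, 22.6]
contact_force: [-0.0, 3.5, -1.5]
gripper_width: 0.0007
gripper_force: 1.5
```

```bash
python3 -c "
from h import *
rep('i')"
```

```text
9.45 tcp sel [-0.0009 -0.0017] z 0.2052 F sel [1.3 3.2] -1.5
top 0.56 [288.7, 238.0, 304.8, 255.8] knob sel [ 0.0041 -0.0492]
scene 0.74 [326.0, 187.2, 346.1, 204.8] knob sel [-0.0025 -0.0346]
```

Request:
drive_tool(commands=[{"hand": 1, "tx": 0.001, "ty": -0.0023, "tz": 0, "turn": 0}, {"hand": 1, "tx": 0.0019, "ty": -0.0046, "tz": 0, "turn": 0}, {"hand": 1, "tx": 0.0019, "ty": -0.0046, "tz": 0, "turn": 0}])

```text
time_s: 9.95
tcp_pos: [0.5206, 0.1022, 0.2054]
eef_rot: [-180.0, 0.0, 22.6]
contact_force: [-2.9, 5.5, -3.3]
gripper_width: 0.0005
gripper_force: 2.3
```

Request:
drive_tool(commands=[{"hand": 1, "tx": 0.001, "ty": -0.0023, "tz": 0, "turn": 0}, {"hand": 1, "tx": 0.001, "ty": -0.0023, "tz": 0, "turn": 0}])

```text
time_s: 10.15
tcp_pos: [0.521, 0.1014, 0.2053]
eef_rot: [-179.9, 0.0, 22.6]
contact_force: [-2.1, 8.4, -2.0]
gripper_width: 0.0007
gripper_force: 4.0
```

Request:
drive_tool(commands=[{"hand": 1, "tx": -0.0256, "ty": 0.0615, "tz": 0, "turn": 0}, {"hand": 1, "tx": -0.0256, "ty": 0.0615, "tz": 0, "turn": 0}, {"hand": 1, "tx": 0.03, "ty": 0.085, "tz": 0, "turn": 0}, {"hand": 1, "tx": 0.09, "ty": 0.11, "tz": 0, "turn": 0}, {"hand": 1, "tx": 0.09, "ty": 0.11, "tz": 0, "turn": 0}, {"hand": 1, "tx": 0.115, "ty": 0.05, "tz": 0, "turn": 0}, {"hand": 1, "tx": 0.139, "ty": -0.0085, "tz": 0, "turn": 0}, {"hand": 1, "tx": 0.139, "ty": -0.0085, "tz": 0, "turn": 0}, {"hand": 1, "tx": 0.139, "ty": -0.0085, "tz": 0, "turn": 0}])

```text
time_s: 11.05
tcp_pos: [0.6049, 0.094, 0.2056]
eef_rot: [180.0, 0.0, 22.5]
contact_force: [-0.1, -0.2, -0.4]
gripper_width: 0.0006
gripper_force: 0.0
```

```bash
python3 -c "
from h import *
rep('j')"
```

```text
11.05 tcp sel [ 0.0739 -0.0444] z 0.2056 F sel [-0.2 -0.2] -0.4
top 0.89 [284.6, 236.7, 305.8, 260.3] knob sel [ 0.0013 -0.0433]
```

Request:
drive_tool(commands=[{"hand": 1, "tx": -0.0231, "ty": -0.0096, "tz": 0, "turn": 0}, {"hand": 1, "tx": -0.0461, "ty": -0.0192, "tz": 0, "turn": 0}, {"hand": 1, "tx": -0.0577, "ty": -0.024, "tz": 0, "turn": 0}, {"hand": 1, "tx": -0.0654, "ty": -0.0272, "tz": 0, "turn": 0}, {"hand": 1, "tx": -0.0731, "ty": -0.0304, "tz": 0, "turn": 0}, {"hand": 1, "tx": -0.0808, "ty": -0.0336, "tz": 0, "turn": 0}, {"hand": 1, "tx": -0.0885, "ty": -0.0369, "tz": 0, "turn": 0}, {"hand": 1, "tx": -0.0962, "ty": -0.0401, "tz": 0, "turn": 0}, {"hand": 1, "tx": -0.1038, "ty": -0.0432, "tz": 0, "turn": 0}, {"hand": 1, "tx": -0.1038, "ty": -0.0432, "tz": 0, "turn": 0}])

```text
time_s: 12.25
tcp_pos: [0.5419, 0.0693, 0.2057]
eef_rot: [180.0, 0.0, 22.6]
contact_force: [3.0, 0.4, 1.8]
gripper_width: 0.0001
gripper_force: 1.2
```

```bash
python3 -c "
from h import *
rep('k')"
```

```text
12.25 tcp sel [ 0.0063 -0.043 ] z 0.2057 F sel [ 2.9 -0.7] 1.8
top 0.61 [294.4, 259.4, 308.5, 270.9] knob sel [-0.0372 -0.0432]
scene 0.59 [316.2, 189.2, 328.4, 199.7] knob sel [-0.024  -0.0555]
```

Request:
drive_tool(commands=[{"hand": 1, "tx": -0.0092, "ty": -0.0038, "tz": 0, "turn": 0}, {"hand": 1, "tx": -0.0185, "ty": -0.0077, "tz": 0, "turn": 0}, {"hand": 1, "tx": -0.0262, "ty": -0.0109, "tz": 0, "turn": 0}, {"hand": 1, "tx": -0.0308, "ty": -0.0128, "tz": 0, "turn": 0}, {"hand": 1, "tx": -0.0308, "ty": -0.0128, "tz": 0, "turn": 0}, {"hand": 1, "tx": -0.0308, "ty": -0.0128, "tz": 0, "turn": 0}])

```text
time_s: 13.05
tcp_pos: [0.5238, 0.0621, 0.2054]
eef_rot: [-180.0, 0.0, 22.6]
contact_force: [3.2, 2.5, -4.2]
gripper_width: 0.0005
gripper_force: 2.0
```

Request:
drive_tool(commands=[{"hand": 1, "tx": -0.0031, "ty": -0.0013, "tz": 0, "turn": 0}, {"hand": 1, "tx": -0.0031, "ty": -0.0013, "tz": 0, "turn": 0}, {"hand": 1, "tx": -0.0031, "ty": -0.0013, "tz": 0, "turn": 0}])

```text
time_s: 13.35
tcp_pos: [0.5229, 0.0618, 0.2055]
eef_rot: [-180.0, -0.1, 22.6]
contact_force: [5.3, 5.0, -5.3]
gripper_width: 0.0007
gripper_force: 3.6
```

Request:
drive_tool(commands=[{"hand": 1, "tx": -0.0031, "ty": -0.0013, "tz": 0, "turn": 0}, {"hand": 1, "tx": -0.0031, "ty": -0.0013, "tz": 0, "turn": 0}, {"hand": 1, "tx": -0.0031, "ty": -0.0013, "tz": 0, "turn": 0}])

```text
time_s: 13.65
tcp_pos: [0.5222, 0.0617, 0.2057]
eef_rot: [-180.0, -0.2, 22.6]
contact_force: [10.4, 5.2, -8.2]
gripper_width: 0.0004
gripper_force: 5.7
```

Request:
drive_tool(commands=[{"hand": 1, "tx": -0.0016, "ty": -0.0007, "tz": 0, "turn": 0}, {"hand": 1, "tx": -0.0016, "ty": -0.0007, "tz": 0, "turn": 0}])

```text
time_s: 13.85
tcp_pos: [0.5219, 0.0616, 0.2057]
eef_rot: [-180.0, -0.3, 22.6]
contact_force: [11.6, 5.4, -10.3]
gripper_width: 0.0002
gripper_force: 7.0
```

The force is rising to 13 N while the tip barely moves, so the lever is at the stop. I'll back off, lift and check.

Request:
drive_tool(commands=[{"hand": 1, "tx": 0.046, "ty": 0.019, "tz": 0, "turn": 0}, {"hand": 1, "tx": 0.1, "ty": 0.042, "tz": 0, "turn": 0}, {"hand": 1, "tx": 0.1, "ty": 0.042, "tz": 0.05, "turn": 0}, {"hand": 1, "tx": 0.1, "ty": 0.042, "tz": 0.13, "turn": 0}, {"hand": 1, "tx": 0.15, "ty": 0.1, "tz": 0.17, "turn": 0}, {"hand": 1, "tx": 0.2, "ty": 0.17, "tz": 0.17, "turn": 0}, {"hand": 1, "tx": 0.2, "ty": 0.25, "tz": 0.17, "turn": 0}, {"hand": 1, "tx": 0.2, "ty": 0.33, "tz": 0.17, "turn": 0}, {"hand": 1, "tx": 0.2, "ty": 0.33, "tz": 0.17, "turn": 0}, {"hand": 1, "tx": 0.2, "ty": 0.33, "tz": 0.17, "turn": 0}])

```text
time_s: 14.85
tcp_pos: [0.6385, 0.2585, 0.3065]
eef_rot: [179.9, 0.2, 22.7]
contact_force: [0.1, -0.3, 0.5]
gripper_width: 0.0003
gripper_force: 0.0
```

```bash
python3 -c "
from h import *
rep('l')
a=cv2.imread('pics/l_scene.png')[150:300,270:430];b=cv2.imread('pics/l_top.png')[200:320,200:340]
cv2.imwrite('pics/l1.png',np.hstack([cv2.resize(a,(420,394),interpolation=2),cv2.resize(b,(380,394),interpolation=2)]))"
```

```text
14.85 tcp sel [0.1682 0.0946] z 0.3065 F sel [-0.  -0.3] 0.5
top 0.74 [292.1, 259.4, 312.6, 281.5] knob sel [-0.046  -0.0429]
scene 0.76 [312.5, 178.5, 336.0, 199.0] knob sel [-0.0436 -0.0409]
```

View pics/l1.png

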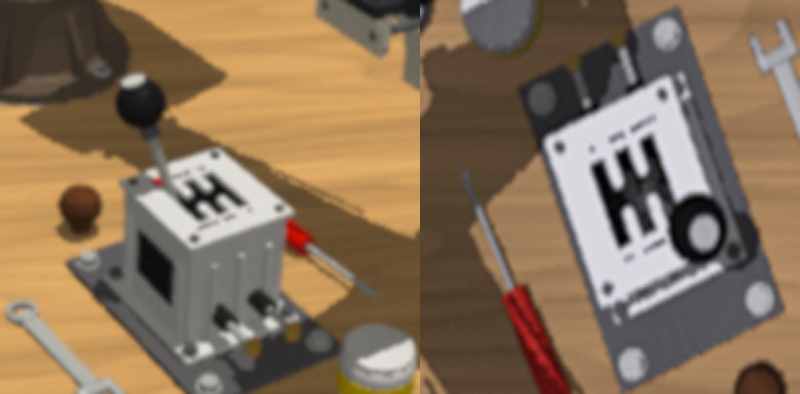

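The knob sits at the back right over the red mark (crop ≈(698,228)), and everything else lies where it was. The stop was felt at 13 N, well above the 4 N friction. Handing in.

```bash
python3 -c "
from plant import r
print(r.close_job())"
```

```text
the job is handed in; nothing more can be done
None
```

The lever was pushed from first to neutral, across the gate and back into reverse until it met the stop at about 13 N; it is left there with the robot clear, and I handed the job in at about 15 s.

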